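# Set the valve levers of a vacuum filtration manifold

### The job

The vacuum is about to be switched on, and the last user left all three valve levers of the filtration manifold part-way. Push each lever with a fingertip, without gripping it, up to its stop: fully open (in line with its pipe) at the two stations that carry a funnel, fully shut (across its pipe) at the one that has none. Do not lift, shift or knock over the funnels, the bare screen or anything else standing about.

Things in the scene. Friction and masses are not known exactly. Their poses are not given: they have to be found in the camera images.
- manifold: Three-place vacuum filtration manifold, fixed. Origin: on the bench under the middle valve's stem; x points from the robot side to the stations, y left, z up. Light grey base plate 280 x 440 x 6 mm (x -115 to +165). Three 17 mm branch pipes along x at y = +140 (left), 0, -140 (right), axes 60 mm up, run from the header (x = -80) by a brass ball valve (x = 0) to a round station (x = +120).
- header_mid (a point): Middle of the manifold's header, a steel tube along its y axis, 34 mm diameter, 400 mm long, axis 60 mm and top 77 mm above the bench; 80 mm to the robot side of the valve stems. Beyond its right end a dial gauge (43 mm wide, face up, 106 mm above the bench) stands 240 mm to the right of this point.
- stem_left (a point): Point on the vertical turning axis (valve stem) of the left valve's lever, 105 mm above the bench, level with the middle of the lever's sleeve.
- stem_middle (a point): Point on the vertical turning axis (valve stem) of the middle valve's lever, 105 mm above the bench, level with the middle of the lever's sleeve.
- stem_right (a point): Point on the vertical turning axis (valve stem) of the right valve's lever, 105 mm above the bench, level with the middle of the lever's sleeve.
- lever_left (a joint): Angle of the left valve's lever, rad, seen from above counter-clockwise: 0 = shut, the lever across its pipe, pointing along the manifold's +y; pi/2 = open, the lever in line with its pipe, pointing along the manifold's -x (over the header, to the robot side). Firm stops at both ends, stiff ball seat (about 0.2 N m to turn), stays where it is left.
- lever_middle (a joint): Angle of the middle valve's lever, rad, seen from above counter-clockwise: 0 = shut, the lever across its pipe, pointing along the manifold's +y; pi/2 = open, the lever in line with its pipe, pointing along the manifold's -x (over the header, to the robot side). Firm stops at both ends, stiff ball seat (about 0.2 N m to turn), stays where it is left.
- lever_right (a joint): Angle of the right valve's lever, rad, seen from above counter-clockwise: 0 = shut, the lever across its pipe, pointing along the manifold's +y; pi/2 = open, the lever in line with its pipe, pointing along the manifold's -x (over the header, to the robot side). Firm stops at both ends, stiff ball seat (about 0.2 N m to turn), stays where it is left.
- grip_left (a point): Middle of the black sleeve on the left valve's lever, 59 mm from the stem axis and 105 mm above the bench. The sleeve is a straight bar 14 mm wide, 12 mm tall (99 to 111 mm above the bench), reaching from 31 to 86 mm from the stem axis; it is free to be pushed from either side, with nothing higher than 77 mm under the path of its sleeve.
- grip_middle (a point): Middle of the black sleeve on the middle valve's lever, 59 mm from the stem axis and 105 mm above the bench. The sleeve is a straight bar 14 mm wide, 12 mm tall (99 to 111 mm above the bench), reaching from 31 to 86 mm from the stem axis; it is free to be pushed from either side, with nothing higher than 77 mm under the path of its sleeve.
- grip_right (a point): Middle of the black sleeve on the right valve's lever, 59 mm from the stem axis and 105 mm above the bench. The sleeve is a straight bar 14 mm wide, 12 mm tall (99 to 111 mm above the bench), reaching from 31 to 86 mm from the stem axis; it is free to be pushed from either side, with nothing higher than 77 mm under the path of its sleeve.
- station_left (a point): Centre of the left station's seat, 120 mm above the bench: a round steel head, 66 mm diameter, rim 126 mm up, 120 mm beyond the valve's stem on the same pipe. A funnel or the bare screen lies on it.
- station_middle (a point): Centre of the middle station's seat, 120 mm above the bench: a round steel head, 66 mm diameter, rim 126 mm up, 120 mm beyond the valve's stem on the same pipe. A funnel or the bare screen lies on it.
- station_right (a point): Centre of the right station's seat, 120 mm above the bench: a round steel head, 66 mm diameter, rim 126 mm up, 120 mm beyond the valve's stem on the same pipe. A funnel or the bare screen lies on it.
- funnel_a_mid (a point): White plastic filter funnel, 73 mm diameter, 100 mm tall, standing loose on one of the three stations (top 220 mm above the bench). This point is on its axis half-way up, 50 mm above the station's seat.
- funnel_b_mid (a point): White plastic filter funnel, 73 mm diameter, 100 mm tall, standing loose on one of the three stations (top 220 mm above the bench). This point is on its axis half-way up, 50 mm above the station's seat.
- screen_top (a point): Bare round perforated steel screen, 53 mm diameter, 6 mm thick, lying loose in the station that carries no funnel. This point: centre of its top face, 126 mm above the bench.
- spare_funnel: Bystander: a third funnel, upside down on the bench beside the manifold (73 mm diameter, 100 mm tall); not on a station. Origin under its centre.
- flask: Bystander: conical glass flask with stopper, 100 mm diameter, 170 mm tall, beside the manifold. Origin under its centre.
- wash_bottle: Bystander: white wash bottle, 68 mm diameter, 170 mm tall with its spout, beside the manifold. Origin under its centre.
- tube_beaker: Bystander: glass beaker with three capped tubes, 86 mm diameter, 130 mm tall, beside the manifold. Origin under its centre.
- petri: Bystander: flat dish, 92 mm diameter, 14 mm tall, on the bench on the robot side of the manifold. Origin under its centre.
- tweezers: Bystander: steel tweezers lying on the bench on the robot side of the manifold, 120 mm long, 5 mm tall. Origin under the centre.
- vial: Bystander: small amber vial, 27 mm diameter, 59 mm tall, standing on the base plate between two stations. Origin under its centre.
Not all that is in view belongs to the job. Leave any orange or red look-alike of the part that bears funnel_a_mid alone.

How it is judged:
At the end, for the whole second after the job is handed in: The levers of the two stations with a funnel are open (joint above 1.43 rad, within 8 degrees of the stop), the lever of the station without one is shut (below 0.14 rad), all levers are at rest, and funnels and screen are still upright in their stations (within 12 mm of the start) (((horizontal distance between screen_top and station_left below 0.015 m and value of joint lever_left below 0.14 rad and value of joint each of lever_middle, lever_right above 1.43 rad and ((horizontal distance between funnel_a_mid and station_middle below 0.015 m and horizontal distance between funnel_b_mid and station_right below 0.015 m) or (horizontal distance between funnel_a_mid and station_right below 0.015 m and horizontal distance between funnel_b_mid and station_middle below 0.015 m))) or (horizontal distance between screen_top and station_middle below 0.015 m and value of joint lever_middle below 0.14 rad and value of joint each of lever_left, lever_right above 1.43 rad and ((horizontal distance between funnel_a_mid and station_left below 0.015 m and horizontal distance between funnel_b_mid and station_right below 0.015 m) or (horizontal distance between funnel_a_mid and station_right below 0.015 m and horizontal distance between funnel_b_mid and station_left below 0.015 m))) or (horizontal distance between screen_top and station_right below 0.015 m and value of joint lever_right below 0.14 rad and value of joint each of lever_left, lever_middle above 1.43 rad and ((horizontal distance between funnel_a_mid and station_left below 0.015 m and horizontal distance between funnel_b_mid and station_middle below 0.015 m) or (horizontal distance between funnel_a_mid and station_middle below 0.015 m and horizontal distance between funnel_b_mid and station_left below 0.015 m)))) and angle between each of funnel_a_mid, funnel_b_mid's own z axis and vertical below 0.1 rad and distance of each of funnel_a_mid, funnel_b_mid, screen_top from where it was at the start of the episode below 0.012 m and velocity of joint lever_left between -0.05 and 0.05 rad/s and velocity of joint lever_middle between -0.05 and 0.05 rad/s and velocity of joint lever_right between -0.05 and 0.05 rad/s); the robot touches nothing.
It fails at once if a funnel or the bare screen on the manifold is shifted, lifted or tipped (more than 12 mm) (distance of any of funnel_a_mid, funnel_b_mid, screen_top from where it was at the start of the episode above 0.012 m).
It fails at once if a bystander is moved (more than 20 mm) (distance of any of spare_funnel, flask, wash_bottle, tube_beaker, petri, tweezers, vial from where it was at the start of the episode above 0.02 m).
It fails at once if a lever is pinched: pressed on both flanks at once ((contact force between the fingers and lever_left_c0 above 2 N and contact force between the fingers and lever_left_c1 above 2 N) or (contact force between the fingers and lever_middle_c0 above 2 N and contact force between the fingers and lever_middle_c1 above 2 N) or (contact force between the fingers and lever_right_c0 above 2 N and contact force between the fingers and lever_right_c1 above 2 N)).
It also fails if it takes over 48 s, if anything falls off the work surface, if the arm or the gripper's body presses on something with over 40 N, if the wrist force passes 120 N, or if a joint passes its speed limit or range.

### The arm

A 6-joint arm with a two-finger parallel gripper is mounted at the origin on the work surface. World frame = base frame: x ahead of the robot, y to its left, z up, the work surface at z = 0. Lengths are in m, angles in rad, forces in N, time in s.
With the tool pointing down it reaches from about 0.325 to 0.9 m from the base axis. Payload 6.1 kg.
Tool frame: the origin (TCP) lies midway between the tips of the shut fingers; the grasp point (between the pads) lies 19 mm behind it; z points along the fingers, y is the direction in which the jaws open and shut (so a half turn about z gives the same grasp; the last joint's range is limited). The gripper opens to 85 mm and grips with 20 to 120 N. Pads are 22 mm wide; open, the fingers measure 114 mm over their backs; the gripper's body (76 mm by 85 mm) begins 54 mm behind the grasp point. The pads swing forward as they close: fully open they stand 13 mm farther back than shut.
Start: joints at [1.157, 0.22, 1.526, -0, 1.395, -0.126], TCP at [0.177, 0.599, 0.231] pointing down, gripper open.
Joint ranges: [-2.98, 2.98], [-0.91, 2.08], [0.09, 2.57], [-1.24, 4.39], [0.2, 2.65], [-2.68, 2.68]. Speed limits (rad/s): [2.57, 2.57, 3.01, 3.14, 3.14, 3.14].

### API

Orientations are given as a 3x3 rotation matrix whose columns are the frame's x, y, z axes.
In Python, from rig import * gives the robot as it stands.
- The arm moves only by the tool move_arm, never from a script. Its argument "series" is a list of rows, each a list of 4 numbers: the shift along the tool's x, y, z in mm, then the turn about the tool's z in rad. A call has exactly 5 rows; each row is the pose to reach, as a shift and turn from the pose commanded when the call began, along the tool's axes at that moment; what a row does not reach only later rows make up. A row lasts 1/8 s, in which the tool goes at most 62.5 mm and 10.7 degrees, less where a joint would pass 70% of its speed; a pose out of reach is approached as far as the arm can. A call with a gripper value outside its range is refused whole. "jaw" is the opening, from 0 (shut) to 1 (fully open), set as the call begins (left out, the last holds). The fingers move at their own pace and stop on an object; the grip force is fixed at half the most. Time passes only in rows, so rows that repeat a pose let the fingers close, or fill a call up. It gives the time, the measured TCP pose, the force and the opening at its end, in the units of the state.
- get_obs(): the state, without advancing time (a new reading comes with each control period).
- capture(name): name is "scene" or "top"; returns a dict with "image" (420x560x3 uint8, red, green, blue), "fx", "fy", "cx", "cy" (pixels), "rvec" (rotation vector, rad) and "tvec" (3), from world to camera coordinates, as OpenCV has them. Camera axes: x right, y down, z forward; pixel columns grow to the right and rows downward; lengths in m; the calibration is good to about 2 mm. A picture is of the moment at which its call begins. There is no depth.
- sign_off(): hands the job in, once; it reports no verdict.
The state is a dict: "time_s": time; "joints": joint angles; "qd": joint speeds; "effort": joint torques, N m; "tcp_pos": TCP position; "eef_rot": TCP orientation; "ft_force": force on the tool from outside, world axes, zero at the start; "wrist_torque": the same for the moment, N m; "grip_width": finger opening in m.
Only numpy, scipy, OpenCV 4.12 (cv2) and the standard library are available. Lean on these libraries where they do the work, as an engineer would, in place of code of your own. Each camera call takes 0.05 s, during which the arm holds its last target.

## Working session

There is one attempt and no reset: what is moved stays moved. The work goes in short steps, Python scripts to look and compute and a tool call to move; the robot and the scene stay as the last step left them, time stands still between calls to the robot, and variables do not carry over. Pictures are saved under pics/ and viewed, and the job is handed in when it is done.

Besides the shell and the picture viewer there is one more tool, called by a JSON object that holds its "method" and its "body", one argument or row to a line. move_arm: Moves the arm, as the interface text tells. Its arguments: {"type":"object","properties":{"series":{"type":"array","items":{"type":"array","items":{"type":"number"}}},"jaw":{"type":"number"}},"required":["series"]}

```bash
mkdir -p pics; ls; python3 - <<'E'
from rig import *
import cv2
o=get_obs(); print(o)
for n in("scene","top"):
    c=capture(n); cv2.imwrite(f"pics/{n}0.png",c["image"][:,:,::-1]); print(n,c["fx"],c["cx"],c["cy"],c["rvec"],c["tvec"])
E
```

```text
pics
{'time_s': 0.0, 'joints': array([ 1.15693823e+00,  2.21209348e-01,  1.52763201e+00,  2.66772453e-05,
        1.39467937e+00, -1.26085767e-01]), 'qd': array([-8.65886380e-04, -6.30165747e-05, -4.87215111e-04,  2.33132501e-03,
       -8.22053089e-04, -5.91139455e-04]), 'effort': array([-1.30762284e-03, -4.96882296e+01, -3.89407218e+01, -2.76764549e-04,
        1.08145620e-02,  2.18255622e-05]), 'tcp_pos': array([0.17712686, 0.59874443, 0.23019856]), 'eef_rot': array([[-9.58877064e-01,  2.83820608e-01, -7.99413767e-04],
       [ 2.83821606e-01,  9.58875496e-01, -1.75474049e-03],
       [ 2.68506761e-04, -1.90947131e-03, -9.99998141e-01]]), 'ft_force': array([-0.44559534,  0.58169382, -0.31465437]), 'wrist_torque': array([ 0.05327378,  0.00981908, -0.04684556]), 'grip_width': 0.08552877132912168}
scene 403.21223939780896 277.3092584162798 206.0900434713651 [ 2.37313805  0.82797678 -0.28419137] [-0.47938212 -0.21449784  1.41398919]
top 444.40649806686304 282.25550755651363 210.21064044673804 [ 2.14315049 -2.11348881  0.1983271 ] [-0.01134195  0.62011045  1.23727977]
```

View pics/scene0.png

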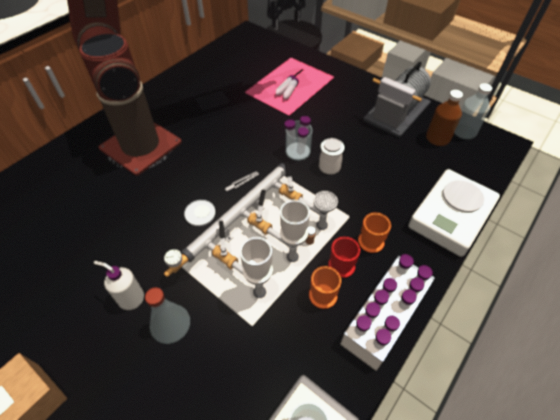

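View pics/top0.png

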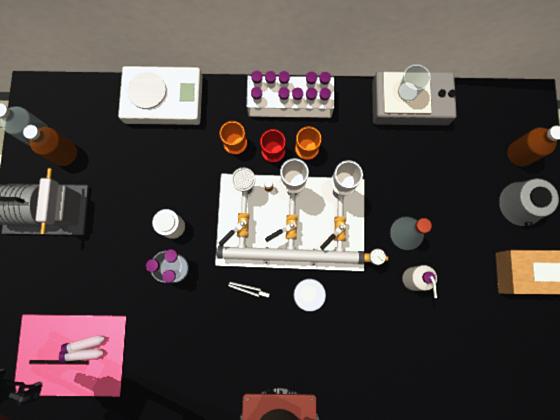

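The top view has the robot at the bottom. The screen is on the left station (243,180), with funnels on the middle (294,175) and right (347,177). The levers point toward lower-left at about (228,238), (275,235) and (328,241). Next I'll zoom in and measure.

```bash
cat > h.py <<'E'
from rig import *
import cv2, numpy as np
def ray(c,px,z):
    K=np.array([[c["fx"],0,c["cx"]],[0,c["fy"],c["cy"]],[0,0,1]]);R=cv2.Rodrigues(np.array(c["rvec"]))[0];t=np.array(c["tvec"])
    C=-R.T@t; d=R.T@np.linalg.inv(K)@np.array([px[0],px[1],1.]); return C+d*(z-C[2])/d[2]
def proj(c,P):
    K=np.array([[c["fx"],0,c["cx"]],[0,c["fy"],c["cy"]],[0,0,1]])
    return cv2.projectPoints(np.array(P,float).reshape(-1,3),np.array(c["rvec"],float),np.array(c["tvec"],float),K,None)[0].reshape(-1,2)
E
python3 - <<'E'
from h import *
c=capture("top"); im=np.ascontiguousarray(c["image"][:,:,::-1])
cv2.imwrite("pics/topzoom.png",cv2.resize(im[150:280,205:395],None,fx=4.2,fy=4.2,interpolation=cv2.INTER_CUBIC))
hsv=cv2.cvtColor(im,cv2.COLOR_BGR2HSV)
m=((hsv[...,2]>150)&(hsv[...,1]<60)).astype(np.uint8); m[:165]=0;m[285:]=0;m[:,:200]=0;m[:,:]=m; m[:,380:]=0
n,l,s,_=cv2.connectedComponentsWithStats(m); 
for i in range(1,n):
    if s[i,4]>30: print(s[i])
k=1+np.argmax(s[1:,4]); pts=np.argwhere(l==k)[:,::-1].astype(np.float32)
print(cv2.minAreaRect(pts)); 
# orange valves bodies
o=((hsv[...,0]>8)&(hsv[...,0]<25)&(hsv[...,1]>120)&(hsv[...,2]>90)).astype(np.uint8);o[:200]=0;o[275:]=0
n,l,s,ce=cv2.connectedComponentsWithStats(o)
for i in range(1,n):
    if s[i,4]>15 and 200<ce[i,0]<390: print("brass",s[i],ce[i],ray(c,ce[i],.08))
for p in[(220,174),(366,180),(364,270),(216,266)]: print(p,ray(c,p,.006))
E
```

```text
[  215   165   149   106 12071]
[370 249  10  16 131]
[298 279  23   6 100]
((289.0, 217.5), (105.0, 148.0), 90.0)
brass [237 213  12  24 181] [243.01104972 224.49171271] [0.57305641 0.10822859 0.08      ]
brass [287 215  10   9  75] [291.34666667 218.41333333] [ 0.59251061 -0.02883119  0.08      ]
brass [335 217  11  12  88] [339.15909091 220.82954545] [ 0.58749474 -0.16501583  0.08      ]
brass [286 227  11  12  92] [291.42391304 233.33695652] [ 0.54971404 -0.02946638  0.08      ]
brass [334 229  12  12  75] [340.89333333 235.78666667] [ 0.54471577 -0.16951071  0.08      ]
brass [364 253   7   9  52] [366.51923077 257.17307692] [ 0.48534631 -0.24083338  0.08      ]
(220, 174) [0.73970703 0.18975933 0.006     ]
(366, 180) [ 0.72740322 -0.25850493  0.006     ]
(364, 270) [ 0.45324796 -0.24693969  0.006     ]
(216, 266) [0.4589874  0.19071728 0.006     ]
```

View pics/topzoom.png

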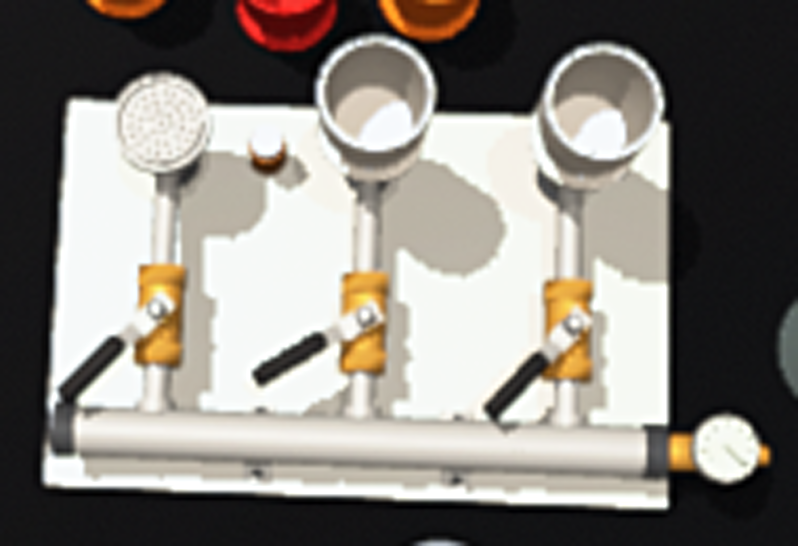

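```bash
python3 - <<'E'
from h import *
c=capture("top"); f=lambda x,y,z:ray(c,(205+x/4.2-.4,150+y/4.2-.4),z)
S=[f(157,308,.11),f(366,315,.11),f(574,323,.11)]
for s in S: print("stem",s)
d=S[0]-S[2]; yaw=np.arctan2(-d[0],d[1]); print("yaw",yaw,np.linalg.norm(d))
a,b=f(45,487,.006),f(668,507,.006); e=a-b; print("yaw plate front",np.arctan2(-e[0],e[1]),np.linalg.norm(e))
a,b=f(64,428,.06),f(657,452,.06); e=a-b; print("hdr",np.arctan2(-e[0],e[1]))
for s,(x,y) in zip(S,[(65,395),(258,378),(493,413)]):
    t=f(x,y,.111); v=t-s; print("tip",t,np.linalg.norm(v),"ang",np.arctan2(v[1],v[0])-yaw-np.pi/2)
# second view check
c2=capture("scene"); im=np.ascontiguousarray(c2["image"][:,:,::-1])
for s in S: print(proj(c2,s))
cv2.imwrite("pics/sz.png",cv2.resize(im[160:310,150:360],None,fx=3.8,fy=3.8,interpolation=cv2.INTER_CUBIC))
E
```

```text
stem [0.57290537 0.10864361 0.11      ]
stem [ 0.57020431 -0.02937389  0.11      ]
stem [ 0.56682731 -0.1667113   0.11      ]
yaw -0.02206997901357435 0.2754219871224651
yaw plate front -0.01814953261481792 0.43874665607138014
hdr -0.026501184267973498
tip [0.51438013 0.16696113 0.111     ] 0.08262649409934669 ang 0.8092459396109621
tip [0.52731957 0.04102816 0.111     ] 0.08244118782808851 ang 0.5691833370586554
tip [ 0.50650792 -0.11297302  0.111     ] 0.08079128265850181 ang 0.8651040936901069
[[289.8340435  183.16918854]]
[[258.15792266 212.9975556 ]]
[[222.53298899 246.21601234]]
```

View pics/sz.png

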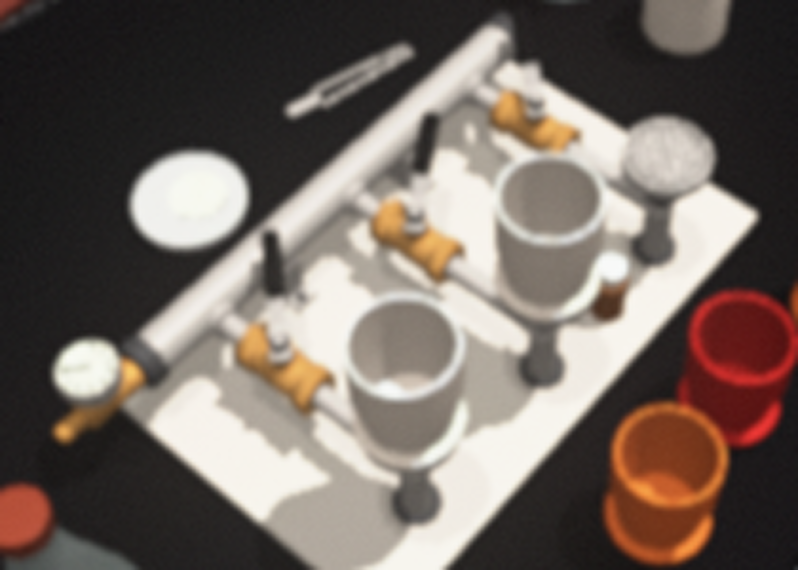

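```bash
python3 - <<'E'
from h import *
c=capture("top");c2=capture("scene")
def P(c):
    K=np.array([[c["fx"],0,c["cx"]],[0,c["fy"],c["cy"]],[0,0,1]]);R=cv2.Rodrigues(np.array(c["rvec"]))[0]
    return K@np.c_[R,np.array(c["tvec"])]
A=np.array([(157,308),(366,315),(574,323),(258,378),(493,413)])/4.2+[204.6,149.6]
B=np.array([(535,103),(415,213),(280,345),(430,116),(269,233)])/3.8+[149.6,159.6]
X=cv2.triangulatePoints(P(c),P(c2),A.T.astype(float),B.T.astype(float));X=(X[:3]/X[3]).T;print(X)
print(np.linalg.norm(X[0]-X[2]),np.linalg.norm((X[3]-X[1])[:2]),np.linalg.norm((X[4]-X[2])[:2]))
E
```

```text
[[ 0.57499083  0.10973551  0.09486532]
 [ 0.57190261 -0.02954461  0.0992921 ]
 [ 0.56911661 -0.16884046  0.09452826]
 [ 0.52762325  0.04113849  0.10861865]
 [ 0.50703815 -0.11265396  0.10938502]]
0.278638093045367 0.08340720108052624 0.08372966796970484
```

```bash
cat >> h.py <<'E'
YAW=-.021
ST=dict(l=(.575,.110),m=(.572,-.0295),r=(.569,-.169))
def W(s,a,r=.062):  # world xy for finger polar angle a, radius r about stem
    x,y=-r*np.sin(a),r*np.cos(a); c,si=np.cos(YAW),np.sin(YAW)
    return np.array([ST[s][0]+c*x-si*y,ST[s][1]+si*x+c*y])
def plan(s,angs,z,r=.062):
    o=get_obs(); R=o["eef_rot"]; p=o["tcp_pos"]
    print("t",o["time_s"],"tcp",p.round(4),"F",o["ft_force"].round(1),"toolx ang",np.degrees(np.arctan2(R[1,0],R[0,0])).round(2))
    for a in angs:
        t=np.r_[W(s,a,r),z]; print(a.__round__(2),t.round(4),"shift mm",(R.T@(t-p)*1000).round(0))
E
python3 -c "
from h import *
plan('l',[1.36],.2)"
```

```text
t 0.35 tcp [0.1773 0.5992 0.231 ] F [ 0.5 -0.5  0.4] toolx ang 163.51
1.36 [0.5147 0.1242 0.2   ] shift mm [-458. -360.   31.]
```

{"method": "move_arm", "body": {
  "series": [
    [-115,-90,8,-0.13],
    [-230,-180,16,-0.267],
    [-345,-270,24,-0.267],
    [-458,-360,31,-0.267],
    [-458,-360,31,-0.267]
  ],
  "jaw": 0
}}

```text
time_s: 0.98
tcp_pos: [0.359, 0.3433, 0.2147]
eef_rot: [[-1.0, 0.02, 0.001], [0.02, 1.0, 0.0], [-0.001, 0.0, -1.0]]
ft_force: [1.8, -0.5, -0.4]
grip_width: 0.0002
```

{"method": "move_arm", "body": {
  "series": [
    [0,0,0,0],
    [0,0,0,0],
    [0,0,0,0],
    [0,0,0,0],
    [0,0,0,0]
  ]
}}

```text
time_s: 1.6
tcp_pos: [0.3575, 0.3457, 0.2145]
eef_rot: [[-1.0, 0.019, -0.0], [0.019, 1.0, -0.0], [0.0, -0.0, -1.0]]
ft_force: [0.1, -0.3, 0.0]
grip_width: 0.0004
```

```bash
python3 -c "
from h import *
plan('l',[1.36],.14)
plan('l',[1.36],.092)"
```

```text
t 1.6 tcp [0.3575 0.3457 0.2145] F [ 0.1 -0.3  0. ] toolx ang 178.91
1.36 [0.5147 0.1242 0.14  ] shift mm [-161. -218.   74.]
t 1.6 tcp [0.3575 0.3457 0.2145] F [ 0.1 -0.3  0. ] toolx ang 178.91
1.36 [0.5147 0.1242 0.092 ] shift mm [-161. -218.  122.]
```

{"method": "move_arm", "body": {
  "series": [
    [-40,-54,10,0],
    [-80,-108,20,0],
    [-120,-163,30,0],
    [-161,-218,45,0],
    [-161,-218,45,0]
  ]
}}

```text
time_s: 2.22
tcp_pos: [0.5157, 0.1211, 0.1687]
eef_rot: [[-1.0, 0.023, -0.001], [0.023, 1.0, -0.001], [0.001, -0.001, -1.0]]
ft_force: [-0.8, 0.7, 0.3]
grip_width: -0.0001
```

{"method": "move_arm", "body": {
  "series": [
    [0,0,0,0],
    [0,0,0,0],
    [0,0,0,0],
    [0,0,0,0],
    [0,0,0,0]
  ]
}}

```text
time_s: 2.85
tcp_pos: [0.5144, 0.1242, 0.1697]
eef_rot: [[-1.0, 0.02, 0.0], [0.02, 1.0, 0.0], [-0.0, 0.0, -1.0]]
ft_force: [-0.1, -0.0, 0.4]
grip_width: -0.0
```

```bash
python3 -c "
from h import *
plan('l',[1.36],.092)
c=capture('top');im=np.ascontiguousarray(c['image'][:,:,::-1])
cv2.imwrite('pics/t1.png',cv2.resize(im[150:280,205:395],None,fx=4.2,fy=4.2,interpolation=cv2.INTER_CUBIC))
c=capture('scene');im=np.ascontiguousarray(c['image'][:,:,::-1])
cv2.imwrite('pics/s1.png',cv2.resize(im[130:310,150:360],None,fx=3.3,fy=3.3,interpolation=cv2.INTER_CUBIC))
"
```

```text
t 2.85 tcp [0.5144 0.1242 0.1697] F [-0.1 -0.   0.4] toolx ang 178.87
1.36 [0.5147 0.1242 0.092 ] shift mm [-0.  0. 78.]
```

View pics/t1.png

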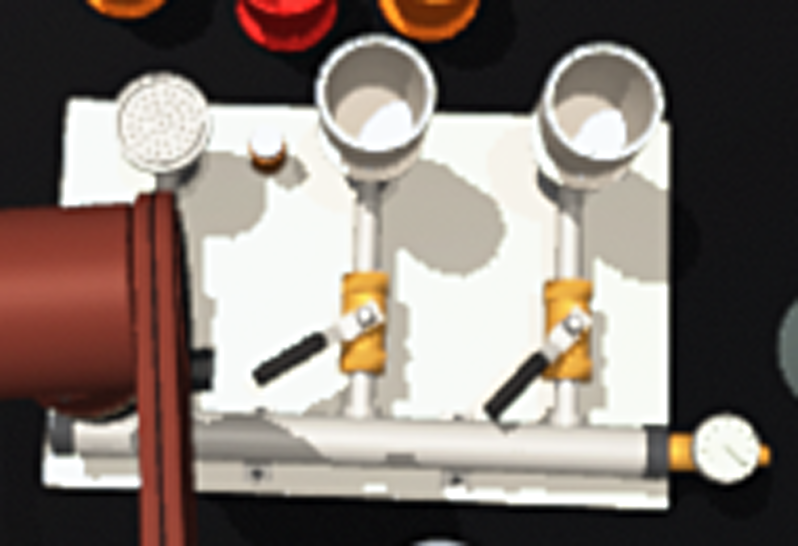

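View pics/s1.png

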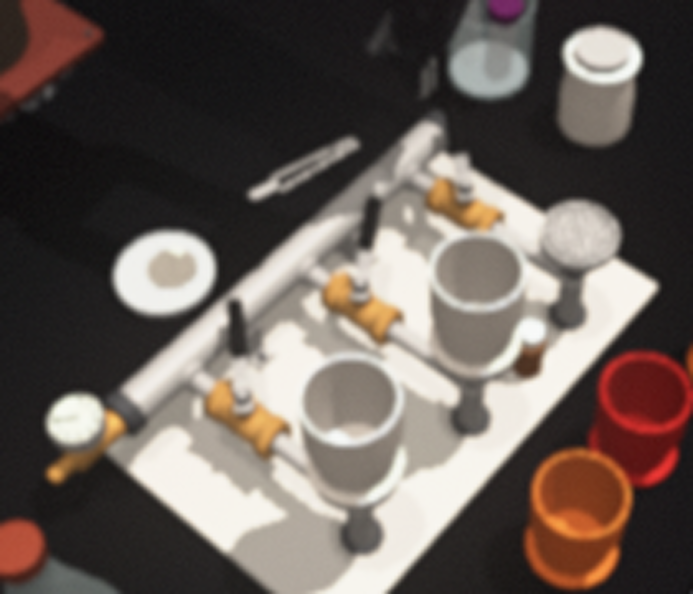

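```bash
python3 -c "
from h import *
c=capture('scene');im=np.ascontiguousarray(c['image'][:,:,::-1])
print(proj(c,get_obs()['tcp_pos']),proj(c,[.5144,.1242,.3]))
cv2.imwrite('pics/s2.png',cv2.convertScaleAbs(im,alpha=1.8,beta=30))
"
```

```text
[[277.17269902 156.53305065]] [[277.03240512 120.80520472]]
```

View pics/s2.png

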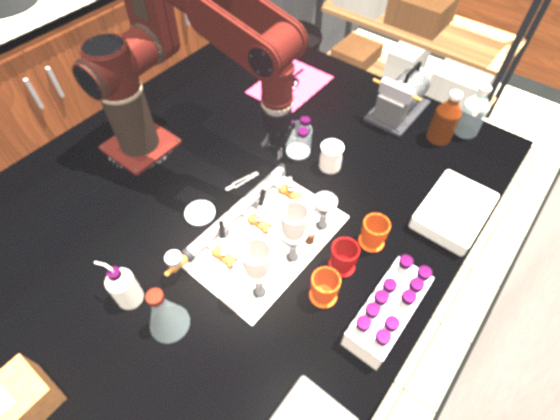

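The brightened scene view shows the black gripper hanging at about (277,120–156), which matches the projection. I'll descend beside the left lever.

{"method": "move_arm", "body": {
  "series": [
    [0,0,20,0],
    [0,0,40,0],
    [0,0,60,0],
    [0,0,78,0],
    [0,0,78,0]
  ]
}}

```text
time_s: 3.62
tcp_pos: [0.5132, 0.1235, 0.0898]
eef_rot: [[-1.0, 0.021, -0.003], [0.021, 1.0, -0.0], [0.003, -0.0, -1.0]]
ft_force: [-0.3, -0.2, -0.1]
grip_width: -0.0001
```

```bash
python3 -c "
from h import *
plan('l',[1.36,1.2,1.05,.9,.75,.6,.45,.38,.3,.25],.092)"
```

```text
t 3.625 tcp [0.5132 0.1235 0.0898] F [-0.3 -0.2 -0.1] toolx ang 178.8
1.36 [0.5147 0.1242 0.092 ] shift mm [-1.  1. -2.]
1.2 [0.5177 0.1337 0.092 ] shift mm [-4. 10. -2.]
1.05 [0.5219 0.142  0.092 ] shift mm [-8. 19. -2.]
0.9 [0.5273 0.1496 0.092 ] shift mm [-13.  26.  -2.]
0.75 [0.5337 0.1562 0.092 ] shift mm [-20.  33.  -2.]
0.6 [0.5411 0.1619 0.092 ] shift mm [-27.  39.  -2.]
0.45 [0.5492 0.1664 0.092 ] shift mm [-35.  44.  -2.]
0.38 [0.5532 0.168  0.092 ] shift mm [-39.  45.  -2.]
0.3 [0.5579 0.1696 0.092 ] shift mm [-44.  47.  -2.]
0.25 [0.5609 0.1704 0.092 ] shift mm [-47.  48.  -2.]
```

{"method": "move_arm", "body": {
  "series": [
    [-3,9,0,0],
    [-7,18,0,0],
    [-12,25,0,0],
    [-19,32,0,0],
    [-26,38,0,0]
  ]
}}

```text
time_s: 4.25
tcp_pos: [0.5412, 0.1613, 0.0914]
eef_rot: [[-1.0, 0.02, -0.001], [0.02, 1.0, -0.001], [0.001, -0.001, -1.0]]
ft_force: [-3.2, -5.0, -0.4]
grip_width: -0.0002
```

{"method": "move_arm", "body": {
  "series": [
    [-4,3,0,0],
    [-8,5,0,0],
    [-12,6,0,0],
    [-16,8,0,0],
    [-16,8,0,0]
  ]
}}

```text
time_s: 4.88
tcp_pos: [0.557, 0.1686, 0.0912]
eef_rot: [[-1.0, 0.021, -0.002], [0.021, 1.0, -0.0], [0.002, -0.0, -1.0]]
ft_force: [-4.7, -3.3, 0.0]
grip_width: 0.0001
```

{"method": "move_arm", "body": {
  "series": [
    [-1,0,0,0],
    [-2,0,0,0],
    [-3,0,0,0],
    [-4,0,0,0],
    [-4,0,0,0]
  ]
}}

```text
time_s: 5.5
tcp_pos: [0.5572, 0.1687, 0.0911]
eef_rot: [[-1.0, 0.02, -0.01], [0.021, 1.0, -0.001], [0.01, -0.001, -1.0]]
ft_force: [-20.1, -4.1, 10.9]
grip_width: -0.0004
```

The left lever is at its stop: the force rose to 20 N with no further travel, at the predicted position. I'll back off and lift.

{"method": "move_arm", "body": {
  "series": [
    [10,-2,0,0],
    [20,-4,0,0],
    [20,-4,-25,0],
    [20,-4,-50,0],
    [20,-4,-60,0]
  ]
}}

```text
time_s: 6.12
tcp_pos: [0.5429, 0.1655, 0.1538]
eef_rot: [[-1.0, 0.021, 0.005], [0.021, 1.0, 0.001], [-0.005, 0.001, -1.0]]
ft_force: [0.8, 0.0, 0.5]
grip_width: 0.0003
```

```bash
python3 -c "
from h import *
plan('m',[.02],.15)"
```

```text
t 6.125 tcp [0.5429 0.1655 0.1538] F [0.8 0.  0.5] toolx ang 178.81
0.02 [0.5721 0.0325 0.15  ] shift mm [ -32. -132.    4.]
```

{"method": "move_arm", "body": {
  "series": [
    [-10,-40,0,0],
    [-20,-85,0,0],
    [-32,-132,0,0],
    [-32,-132,0,0],
    [-32,-132,0,0]
  ]
}}

```text
time_s: 6.75
tcp_pos: [0.5704, 0.0326, 0.151]
eef_rot: [[-1.0, 0.022, -0.0], [0.022, 1.0, 0.001], [0.0, 0.001, -1.0]]
ft_force: [-0.8, 0.5, -0.0]
grip_width: -0.0003
```

```bash
python3 -c "
from h import *
plan('m',[.02],.092)
c=capture('top');im=np.ascontiguousarray(c['image'][:,:,::-1])
cv2.imwrite('pics/t2.png',cv2.resize(im[150:280,205:395],None,fx=4.2,fy=4.2,interpolation=cv2.INTER_CUBIC))
"
```

```text
t 6.75 tcp [0.5704 0.0326 0.151 ] F [-0.8  0.5 -0. ] toolx ang 178.76
0.02 [0.5721 0.0325 0.092 ] shift mm [-2. -0. 59.]
```

View pics/t2.png

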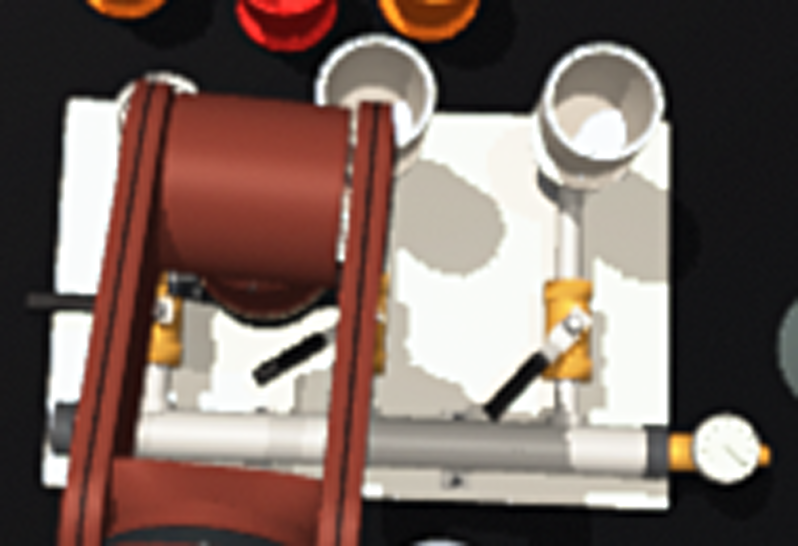

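The left lever is across its pipe (tip at zoom (30,300), stem at (160,308)), so it is shut. The middle lever is still at about 0.57 rad. I'll descend on its shut side.

{"method": "move_arm", "body": {
  "series": [
    [0,0,20,0],
    [0,0,40,0],
    [0,0,59,0],
    [0,0,59,0],
    [0,0,59,0]
  ]
}}

```text
time_s: 7.42
tcp_pos: [0.5709, 0.0325, 0.0925]
eef_rot: [[-1.0, 0.021, 0.0], [0.021, 1.0, -0.0], [-0.0, -0.0, -1.0]]
ft_force: [0.1, 0.5, 1.1]
grip_width: 0.0001
```

```bash
python3 -c "
from h import *
plan('m',[.02,.18,.33,.48,.63,.78,.93,1.08,1.2,1.24],.092)"
```

```text
t 7.425 tcp [0.5709 0.0325 0.0925] F [0.1 0.5 1.1] toolx ang 178.81
0.02 [0.5721 0.0325 0.092 ] shift mm [-1.  0.  0.]
0.18 [0.5622 0.0317 0.092 ] shift mm [ 9. -1.  0.]
0.33 [0.5531 0.0296 0.092 ] shift mm [18. -3.  0.]
0.48 [0.5445 0.0261 0.092 ] shift mm [26. -7.  0.]
0.63 [0.5365 0.0214 0.092 ] shift mm [ 34. -12.   0.]
0.78 [0.5293 0.0155 0.092 ] shift mm [ 41. -18.   0.]
0.93 [0.5231 0.0086 0.092 ] shift mm [ 47. -25.   0.]
1.08 [0.5179 0.0009 0.092 ] shift mm [ 52. -33.   0.]
1.2 [ 0.5147 -0.0058  0.092 ] shift mm [ 55. -39.   0.]
1.24 [ 0.5138 -0.0081  0.092 ] shift mm [ 56. -42.   0.]
```

{"method": "move_arm", "body": {
  "series": [
    [9,-1,0,0],
    [18,-3,0,0],
    [26,-7,0,0],
    [34,-12,0,0],
    [41,-18,0,0]
  ]
}}

```text
time_s: 8.05
tcp_pos: [0.5309, 0.0153, 0.0942]
eef_rot: [[-1.0, 0.021, 0.006], [0.021, 1.0, 0.0], [-0.006, 0.001, -1.0]]
ft_force: [5.0, 2.8, 0.2]
grip_width: 0.0002
```

{"method": "move_arm", "body": {
  "series": [
    [6,-7,0,0],
    [11,-15,0,0],
    [13,-18,0,0],
    [14,-20,0,0],
    [14,-20,0,0]
  ]
}}

```text
time_s: 8.68
tcp_pos: [0.5146, -0.0044, 0.0926]
eef_rot: [[-1.0, 0.021, -0.0], [0.021, 1.0, 0.0], [0.0, 0.0, -1.0]]
ft_force: [0.6, 2.1, 1.2]
grip_width: 0.0004
```

{"method": "move_arm", "body": {
  "series": [
    [0,-1,0,0],
    [0,-2,0,0],
    [0,-3,0,0],
    [0,-4,0,0],
    [0,-4,0,0]
  ]
}}

```text
time_s: 9.3
tcp_pos: [0.5145, -0.0057, 0.0924]
eef_rot: [[-1.0, 0.021, -0.001], [0.021, 1.0, 0.005], [0.001, 0.005, -1.0]]
ft_force: [-0.3, 13.9, 5.0]
grip_width: 0.0001
```

{"method": "move_arm", "body": {
  "series": [
    [0,-1,0,0],
    [0,-2,0,0],
    [0,-2,0,0],
    [0,-2,0,0],
    [0,-2,0,0]
  ]
}}

```text
time_s: 9.93
tcp_pos: [0.5144, -0.0059, 0.0924]
eef_rot: [[-1.0, 0.021, -0.001], [0.021, 1.0, 0.008], [0.001, 0.008, -1.0]]
ft_force: [1.1, 21.0, 6.7]
grip_width: -0.0002
```

{"method": "move_arm", "body": {
  "series": [
    [0,10,0,0],
    [0,20,0,0],
    [0,20,-25,0],
    [0,20,-50,0],
    [0,20,-60,0]
  ]
}}

```text
time_s: 10.55
tcp_pos: [0.5159, 0.0092, 0.1537]
eef_rot: [[-1.0, 0.021, 0.002], [0.021, 1.0, -0.001], [-0.002, -0.001, -1.0]]
ft_force: [0.6, 0.3, -0.8]
grip_width: -0.0006
```

```bash
python3 -c "
from h import *
plan('r',[.3],.15)
c=capture('top');im=np.ascontiguousarray(c['image'][:,:,::-1])
cv2.imwrite('pics/t3.png',cv2.resize(im[150:280,205:395],None,fx=4.2,fy=4.2,interpolation=cv2.INTER_CUBIC))
"
```

```text
t 10.55 tcp [0.5159 0.0092 0.1537] F [ 0.6  0.3 -0.8] toolx ang 178.8
0.3 [ 0.5519 -0.1094  0.15  ] shift mm [ -39. -118.    4.]
```

View pics/t3.png

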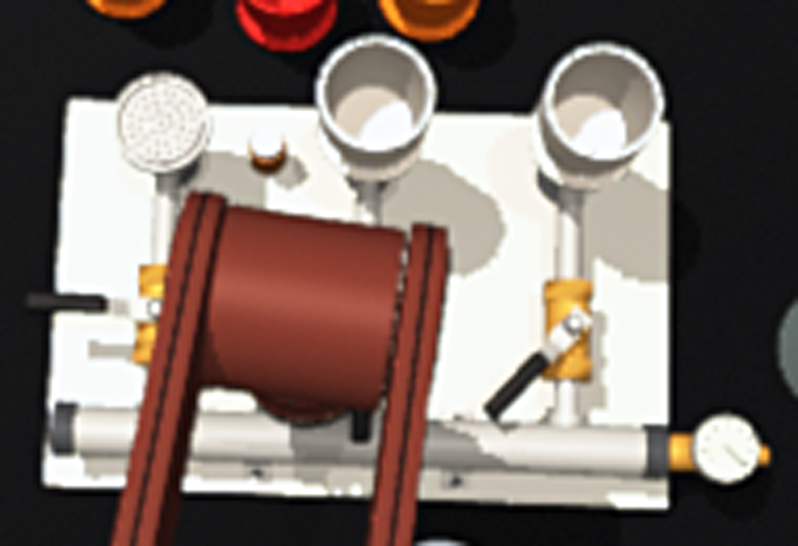

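The left lever is shut, and the middle lever's tip shows at (361,430), in line with its pipe. On to the right lever.

{"method": "move_arm", "body": {
  "series": [
    [-13,-40,0,0],
    [-26,-80,0,0],
    [-39,-118,0,0],
    [-39,-118,0,0],
    [-39,-118,0,0]
  ]
}}

```text
time_s: 11.22
tcp_pos: [0.5509, -0.1088, 0.1513]
eef_rot: [[-1.0, 0.022, -0.002], [0.021, 1.0, 0.001], [0.002, 0.001, -1.0]]
ft_force: [-0.5, -0.2, -0.0]
grip_width: -0.0002
```

{"method": "move_arm", "body": {
  "series": [
    [0,0,0,0],
    [0,0,20,0],
    [0,0,40,0],
    [0,0,59,0],
    [0,0,59,0]
  ]
}}

```text
time_s: 11.85
tcp_pos: [0.5502, -0.1081, 0.0915]
eef_rot: [[-1.0, 0.02, -0.004], [0.02, 1.0, 0.001], [0.004, 0.001, -1.0]]
ft_force: [-0.4, 0.2, -0.4]
grip_width: 0.0001
```

```bash
python3 -c "
from h import *
plan('r',[.3,.48,.63,.78,.93,1.08,1.2,1.24],.092)"
```

```text
t 11.85 tcp [ 0.5502 -0.1081  0.0915] F [-0.4  0.2 -0.4] toolx ang 178.85
0.3 [ 0.5519 -0.1094  0.092 ] shift mm [-2. -1. -0.]
0.48 [ 0.5415 -0.1134  0.092 ] shift mm [ 9. -5. -0.]
0.63 [ 0.5335 -0.1181  0.092 ] shift mm [ 16. -10.  -0.]
0.78 [ 0.5263 -0.124   0.092 ] shift mm [ 24. -16.  -0.]
0.93 [ 0.5201 -0.1309  0.092 ] shift mm [ 30. -23.  -0.]
1.08 [ 0.5149 -0.1386  0.092 ] shift mm [ 35. -31.  -0.]
1.2 [ 0.5117 -0.1453  0.092 ] shift mm [ 38. -38.  -0.]
1.24 [ 0.5108 -0.1476  0.092 ] shift mm [ 39. -40.  -0.]
```

{"method": "move_arm", "body": {
  "series": [
    [9,-5,0,0],
    [16,-10,0,0],
    [24,-16,0,0],
    [30,-23,0,0],
    [35,-31,0,0]
  ]
}}

```text
time_s: 12.48
tcp_pos: [0.5173, -0.1398, 0.0952]
eef_rot: [[-1.0, 0.021, 0.004], [0.021, 1.0, -0.0], [-0.004, 0.0, -1.0]]
ft_force: [4.0, 3.1, 0.2]
grip_width: 0.0
```

{"method": "move_arm", "body": {
  "series": [
    [2,-3,0,0],
    [3,-6,0,0],
    [3,-7,0,0],
    [3,-8,0,0],
    [3,-8,0,0]
  ]
}}

```text
time_s: 13.1
tcp_pos: [0.5133, -0.1457, 0.0942]
eef_rot: [[-1.0, 0.021, 0.001], [0.021, 1.0, 0.003], [-0.0, 0.003, -1.0]]
ft_force: [1.1, 11.1, 6.4]
grip_width: -0.0
```

{"method": "move_arm", "body": {
  "series": [
    [0,-1,0,0],
    [0,-2,0,0],
    [0,-3,0,0],
    [0,-4,0,0],
    [0,-4,0,0]
  ]
}}

```text
time_s: 13.72
tcp_pos: [0.5133, -0.1461, 0.0943]
eef_rot: [[-1.0, 0.02, 0.0], [0.02, 1.0, 0.009], [0.0, 0.009, -1.0]]
ft_force: [1.5, 23.4, 11.1]
grip_width: 0.0001
```

The right lever is at its stop: 23 N, with no further travel. I'll retract, lift, and move clear toward the robot for a check.

{"method": "move_arm", "body": {
  "series": [
    [0,10,0,0],
    [0,20,0,0],
    [0,20,-40,0],
    [0,20,-80,0],
    [0,20,-110,0]
  ]
}}

```text
time_s: 14.35
tcp_pos: [0.5132, -0.1319, 0.205]
eef_rot: [[-1.0, 0.021, 0.0], [0.021, 1.0, -0.001], [-0.0, -0.001, -1.0]]
ft_force: [0.2, -0.1, -0.9]
grip_width: -0.0002
```

{"method": "move_arm", "body": {
  "series": [
    [30,20,-30,0],
    [60,60,-60,0],
    [90,110,-60,0],
    [100,170,-60,0],
    [100,220,-60,0]
  ]
}}

```text
time_s: 14.98
tcp_pos: [0.4168, 0.0918, 0.2636]
eef_rot: [[-1.0, 0.022, 0.001], [0.022, 1.0, -0.001], [-0.001, -0.001, -1.0]]
ft_force: [-0.2, -0.4, 0.4]
grip_width: 0.0001
```

{"method": "move_arm", "body": {
  "series": [
    [0,60,0,0],
    [0,120,0,0],
    [0,180,0,0],
    [0,240,0,0],
    [0,240,0,0]
  ]
}}

```text
time_s: 15.6
tcp_pos: [0.4218, 0.3334, 0.2624]
eef_rot: [[-1.0, 0.016, -0.001], [0.016, 1.0, -0.001], [0.001, -0.001, -1.0]]
ft_force: [-0.2, -0.4, -0.3]
grip_width: -0.0
```

```bash
python3 -c "
from h import *
o=get_obs();print(o['tcp_pos'],o['time_s'])
c=capture('top');im=np.ascontiguousarray(c['image'][:,:,::-1])
cv2.imwrite('pics/t4f.png',im)
cv2.imwrite('pics/t4.png',cv2.resize(im[150:280,205:395],None,fx=4.2,fy=4.2,interpolation=cv2.INTER_CUBIC))
"
```

```text
[0.42182819 0.33338225 0.26236518] 15.6
```

View pics/t4.png

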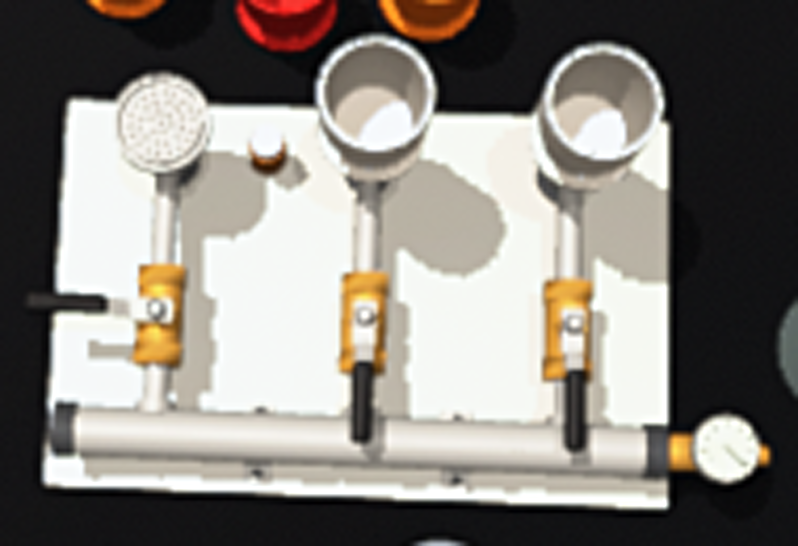

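View pics/t4f.png

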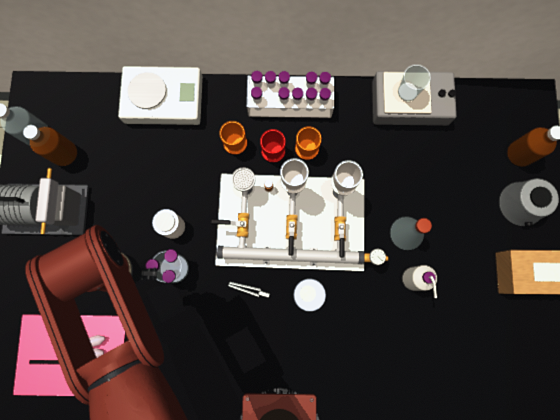

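All three look right, but the right lever may sit at a slightly different angle from the middle one. I'll measure the sleeve angles.

```bash
python3 -c "
from h import *
c=capture('top');g=cv2.cvtColor(c['image'],cv2.COLOR_RGB2GRAY)
for s,(x0,x1,y0,y1) in dict(l=(211,231,217,227),m=(286,296,235,257),r=(336,346,238,260)).items():
    sub=g[y0:y1,x0:x1]; w=np.clip(110-sub.astype(float),0,None)
    if s=='l': w=np.where(np.arange(x0,x1)[None,:]<219,0,w)
    ys,xs=np.mgrid[y0:y1,x0:x1]; m=w>35
    P=np.array([ray(c,(x,y),.108)[:2] for x,y in zip(xs[m],ys[m])]); wt=w[m]
    ctr=np.average(P,0,wt); C=np.cov(P.T,aweights=wt); v=np.linalg.eigh(C)[1][:,1]
    st=np.array(ST[s]); d=ctr-st
    print(s,m.sum(),'axis',np.round((np.arctan2(v[1],v[0])-YAW-np.pi/2)%np.pi,3),'stem->ctr',np.round(np.arctan2(d[1],d[0])%(2*np.pi)-YAW-np.pi/2,3),np.linalg.norm(d).round(4))
"
```

```text
l 42 axis 3.135 stem->ctr -0.002 0.0493
m 89 axis 1.564 stem->ctr 1.562 0.0581
r 82 axis 1.569 stem->ctr 1.569 0.059
```

All three are within about 0.01 rad of their stops. Handing in.

```bash
python3 -c "
from rig import *
print(sign_off())"
```

```text
the job is handed in; nothing more can be done
None
```

All three valve levers are at their stops, and the job was handed in at about 16 s of the 48 s allowed. I pushed each one with the shut fingertips and never gripped it.

| Station | Carries | Lever pushed | Measured angle (stop) | Push force at stop |
|---|---|---|---|---|
| Left | bare screen | fully shut | about 0.00 rad (0) | about 20 N |
| Middle | funnel | fully open | about 1.56 rad (1.57) | about 21 N |
| Right | funnel | fully open | about 1.57 rad (1.57) | about 23 N |

- **Stops:** each lever stopped moving while the force rose, so I took it as firmly against its stop. I measured the angles in the last top picture.
- **Surroundings:** in that picture the funnels, the screen and all the bystanders I could see were where they started. The arm partly hid the tube beaker. The arm was clear of everything at hand-in.
- **Disagreement:** my first stem positions assumed a height of 110 mm and gave 275 mm between the outer valves instead of 280 mm. Triangulating from both cameras put the stem nuts about 96 mm up and fixed this.

No check failed at the end.

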